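Set the gap stop to its gauge mark

TASK

Set the gap stop: lay a fingertip lightly on top of the knurled brass wheel and roll it, stroke after stroke, until the green jaw has closed the gap so far that its black pointer stands at the red gauge mark, within the width of the mark; then take the hand away. Nothing is to be gripped: move the jaw only by rolling the wheel, do not lean hard on it, and neither lift nor shift the loose things round about.

Things in the scene. Friction and masses are not known exactly. Their poses are not given: they have to be found in the camera images.
- gap_stop: bolted-down fixture, grey base 170 (x) x 300 (y) x 12 mm. Origin: centre of its underside, on the table. z up; y: the way the jaw closes, towards the fixed blue anvil (50 mm high); x: from the white scale (in front, at x = -70, top z = 27) past the jaw slide (x = -25; jaw 53 mm high) to the wheel (x = +40). Blue well round the wheel's foot: 65 x 124 mm, 46 mm high. The wheel is highest.
- knurled_wheel: knurled brass wheel, 80 mm diameter, 28 mm wide, axle level along the fixture's x; origin at its centre, 60 mm above the table (crown at 100 mm); its frame and the white line on its rim turn with it. Two steel cheek discs of 72 mm diameter, 47 mm over their boss screws, flank it. About 1 N of drag at the rim rolls it; it stays where it is left.
- stop_jaw: green sliding jaw block with steel face and black pointer, 44 x 34 x 30 mm; origin at the centre of its underside, 22 mm above the table; slides along the y axis of the fixture, 65 mm from its open end stop to its closed end stop, without turning. At the start it is near its open end.
- pointer_tip (a point): tip of the jaw's black pointer (2 mm wide), 30.5 mm above the table over the white scale; moves with the jaw
- gauge_mark: red gauge mark, a fixed clip 8 mm wide along y and 10 mm long along x, on the front half of the white scale, its top 28.5 mm above the table. Origin at table height under its centre; axes parallel to the fixture's. The pointer is set when its tip has the same fixture y as this origin, within 4 mm. At the start it lies 20 to 45 mm to the +y side of the pointer.
- pipe_offcut: loose bystander: grey steel pipe offcut standing upright, 42 mm diameter, 55 mm high, origin at the centre of its underside
- tape_measure: loose bystander: yellow tape measure, 39 x 90 x 64 mm high, origin at the centre of its underside
- cold_chisel: loose bystander: black cold chisel with bright tip lying flat, 21 x 160 x 16 mm high, long axis y, origin at the centre of its underside
- coffee_mug: loose bystander: white mug, 83 x 115 x 86 mm high, origin at the centre of its underside
- round_bar_offcut: loose bystander: brown round bar offcut lying flat, 16 mm diameter, 120 mm long along y, origin at the centre of its underside
- wheel_axle (a point): centre of the wheel as a point fixed to the fixture. The wheel's bearing is rigid: a light press of 3 to 15 N on the crown is enough. Rolling the top towards the fixture's +y moves the jaw to +y and closes the gap, towards -y opens it: 15 mm of jaw travel per radian, that is 0.375 mm of jaw travel per 1 mm of travel at the rim.

How it is judged:
By the outcome, as a careful person would: the job done as asked, in the order asked, and still so for the second after the job is handed in, with the robot touching nothing.
It also fails if it takes over 72 s, if anything falls off the work surface, if the arm or the gripper's body presses on something with over 40 N, if the wrist force passes 120 N, or if a joint passes its speed limit or range.

ROBOT

A 6-joint arm with a two-finger parallel gripper is mounted at the origin on a cart in front of the work surface, level with it; the furniture and walls round the work are solid. World frame = base frame: x ahead of the robot, y to its left, z up, the work surface at z = 0. Lengths are in m, angles in rad, forces in N, time in s.
With the tool pointing down it reaches from about 0.4 to 0.825 m from the base axis. Payload 7 kg.
Tool frame: the origin (TCP) lies on the centre line of the jaws, within the pads' length; the fingertips stand 19 mm ahead of it and the grasp point (between the pads) is the TCP (tip_extent is the distance from the TCP to the fingertips, in m); z points along the fingers, y is the line along which they close (so a half turn about z gives the same grasp; the last joint's range is limited). The gripper opens to 85 mm and grips with 20 to 120 N. Pads are 22 mm wide; open, the fingers measure 114 mm over their backs; the gripper's body (76 mm by 85 mm) begins 54 mm behind the grasp point. The pads swing forward as they close: fully open they stand 13 mm farther back than shut.
Start: joints at [1.536, 0.359, 0.012, 0, -1.224, -0.288], TCP at [0.214, 0.64, 0.25] pointing down, gripper open.
Joint ranges: [-3.07, 3.07], [-1.43, 2.12], [-1.02, 1.25], [-3.03, 1.67], [-3.05, -0], [-3.03, 3.03]. Speed limits (rad/s): [2.39, 2.39, 3.01, 3.14, 3.14, 3.14].

INTERFACE

Orientations are given as a unit quaternion [w, x, y, z].
In Python, from bench import observe, grab_frame, calibration, close_job, recognise, silhouettes, landmark_of, tip_extent gives the robot as it stands.
- The arm moves only by the tool send_rows, never from a script. Its argument "rows" is a list of rows, each a list of 3 entries, a list of its own where there are three numbers: the opening, from -1 (shut) to 1 (fully open), then the shift along the tool's x, y, z in m, then the turn, a rotation vector about the tool's x, y, z in degrees. In form: [[hand, [x, y, z], [rx, ry, rz]], ...]. A call has 1 to 20 rows; each row shifts and turns the commanded pose from where the row before left it, along the tool's axes as they then stand; what a row does not reach is not made up. A row lasts 1/12 s, in which the tool goes at most 41.7 mm and 7.16 degrees, less where a joint would pass 70% of its speed; a pose out of reach is approached as far as the arm can. A call is refused whole if a number of a shift passes 0.0417 or a number of a turn 7.16, either way. A call with a gripper value outside its range is refused whole. The fingers move at their own pace and stop on an object; "squeeze" is the grip in N (left out, the last holds). Time passes only in rows, so rows that do not move let the fingers close. It gives the time, the measured TCP pose, the force, the opening and the grip force at its end, in the units of the state.
- observe(): the state, without advancing time (a new reading comes with each control period).
- grab_frame(name): name is "side" or "top" or "wrist"; returns the picture (384x512x3 uint8, red, green, blue); there is no depth.
- calibration(name): a dict with "camera_matrix" (3x3 intrinsics, pixels), "eye" and "orientation" of the camera in the world; the wrist camera has in their place "T_tool_cam" (4x4, takes a point from camera to tool coordinates, whose origin is the TCP and whose axes are the flange's). Camera axes: x right, y down, z forward; pixel columns grow to the right and rows downward; lengths in m; the calibration is good to about 2 mm. The wrist camera is an equidistant fisheye: a pixel r from the principal point sees the ray r / f radians off the axis. A picture is of the moment at which its call begins: read the wrist's pose just before it. calibration takes no time and is no camera call.
- close_job(): hands the job in; it is judged then, once.
Trained networks look in the newest picture that a camera, given by its name, has taken for a name from the list of things; names that differ only in an ending like _2 or _b are one class to them, and where a whole thing is asked for, a point or a joint stands for the part that bears it (a point fixed in the world has none). Each returns a list of dicts, best first, with "p" (0 to 1); they miss things now and then, are a little off and sometimes report something else, mostly with a low value. They report only what shows in the picture. A call takes as long as a camera call.
- recognise(camera, name): "bbox" ([left, top, right, bottom] in pixels, round what is visible of it).
- silhouettes(camera, name): "mask" (384x512 bool, what is visible of it) and "bbox" ([left, top, right, bottom] in pixels, round what is visible of it).
- landmark_of(camera, name): "point" ([column, row] in pixels: a listed point, or the origin of a listed thing).
The state is a dict: "t": time; "qpos": joint angles; "qd": joint speeds; "tau": joint torques, N m; "position": TCP position; "ee_rot": TCP orientation; "ft_force": force on the tool from outside, world axes, zero at the start; "torque": the same for the moment, N m; "opening": finger opening in m; "grip_force": force on a finger pad.
Only numpy, scipy, OpenCV 4.12 (cv2) and the standard library are available. Lean on these libraries where they do the work, as an engineer would, in place of code of your own. Each camera call takes 0.05 s, during which the arm holds its last target. There are 200 camera calls.

## Working session

There is one attempt and no reset: what is moved stays moved. The work goes in short steps, Python scripts to look and compute and a tool call to move; the robot and the scene stay as the last step left them, time stands still between calls to the robot, and variables do not carry over. Pictures are saved under pics/ and viewed, at most 10 in all, crops included, and the job is handed in when it is done.

Besides the shell and the picture viewer there is one more tool, called as name([rows], argument=value, ...), one row to a line, values as JSON. send_rows: Moves the arm, as the interface text tells. Its arguments: {"type":"object","properties":{"rows":{"type":"array","items":{"type":"array"}},"squeeze":{"type":"number"}},"required":["rows"]}

```bash
mkdir -p pics
cat > h.py <<'E'
import numpy as np, cv2
from bench import *
from scipy.spatial.transform import Rotation as R
def rot(q): return R.from_quat([q[1],q[2],q[3],q[0]]).as_matrix()
def cam(name):
    c=calibration(name); K=np.array(c["camera_matrix"])
    if name=="wrist":
        s=observe(); T=np.eye(4); T[:3,:3]=rot(s["ee_rot"]); T[:3,3]=s["position"]
        T=T@np.array(c["T_tool_cam"]); return K,T[:3,3],T[:3,:3],True
    o=np.array(c["orientation"]); 
    return K,np.array(c["eye"]),(o if o.shape==(3,3) else rot(o)),False
def ray(C,p):
    K,e,M,f=C; v=np.array([(p[0]-K[0,2])/K[0,0],(p[1]-K[1,2])/K[1,1]])
    if f:
        th=np.linalg.norm(v); d=np.array([*(v/max(th,1e-9)*np.sin(th)),np.cos(th)])
    else: d=np.array([*v,1.])
    return e,M@d
def at_z(C,p,z):
    e,d=ray(C,p); return e+d*(z-e[2])/d[2]
def proj(C,P):
    K,e,M,f=C; v=M.T@(np.array(P)-e)
    if f:
        r=np.hypot(v[0],v[1]); th=np.arctan2(r,v[2]); u=v[:2]/max(r,1e-9)*th
    else: u=v[:2]/v[2]
    return np.array([K[0,0]*u[0]+K[0,2],K[1,1]*u[1]+K[1,2]])
def save(img,n): cv2.imwrite(f"pics/{n}.png",cv2.cvtColor(img,cv2.COLOR_RGB2BGR))
E
python3 - <<'E'
from h import *
s=observe(); print(s); print(tip_extent if not callable(tip_extent) else tip_extent())
ims=[]
Z={"wheel_axle":.06,"pointer_tip":.0305,"gauge_mark":0.0,"gap_stop":0,"stop_jaw":.022,"knurled_wheel":.06,"pipe_offcut":0,"tape_measure":0,"coffee_mug":0,"cold_chisel":0,"round_bar_offcut":0}
for n in ["top","side"]:
    C=cam(n); im=grab_frame(n); ims.append(im); print(n,C[1],C[2].round(2).tolist())
    for k,z in Z.items():
        if n=="side" and k in("pipe_offcut","cold_chisel","round_bar_offcut","tape_measure","coffee_mug"): continue
        for d in landmark_of(n,k)[:1]: print(k,round(d["p"],2),np.round(d["point"],1),at_z(C,d["point"],z).round(4))
save(np.vstack(ims)[:, :],"a")
E
```

```text
{'t': 0.0, 'qpos': array([ 1.53606881e+00,  3.59385472e-01,  1.10579053e-02, -3.65897201e-04,
       -1.22410360e+00, -2.88114227e-01]), 'qd': array([-0.00034041, -0.0011972 , -0.00024832,  0.00130764, -0.00027154,
       -0.00111208]), 'tau': array([ 4.48636217e-05, -5.83314407e+01,  2.93425745e+01,  6.93702891e+00,
       -5.85798378e-03,  2.45636897e-06]), 'position': array([0.21401756, 0.6396923 , 0.24936132]), 'ee_rot': array([ 8.32603004e-04,  9.86989556e-01, -1.60782208e-01, -6.73490800e-05]), 'ft_force': array([ 0.06777298, -0.13996025,  0.22068037]), 'torque': array([0.01597079, 0.00922673, 0.0479068 ]), 'grip_force': 0.0, 'opening': 0.08496970476193251}
0.019
top [0.40516617 0.10395512 1.28263458] [[0.02, -0.99, 0.12], [-1.0, -0.02, 0.0], [0.0, -0.12, -0.99]]
wheel_axle 0.59 [286.5 169.5] [0.6112 0.0328 0.06  ]
pointer_tip 0.53 [292.  213.1] [0.4943 0.0137 0.0305]
gap_stop 0.83 [284.5 185.9] [0.5737 0.0342 0.    ]
stop_jaw 0.78 [289.  190.6] [0.5579 0.0225 0.022 ]
knurled_wheel 0.65 [291.2 171.4] [0.6063 0.0198 0.06  ]
pipe_offcut 0.78 [356.1 157.3] [ 0.6618 -0.1705  0.    ]
tape_measure 0.7 [205.2 198.4] [0.5323 0.2592 0.    ]
coffee_mug 0.78 [133.8 232.7] [0.4302 0.4568 0.    ]
cold_chisel 0.7 [311.8 225.7] [ 0.4622 -0.045   0.    ]
round_bar_offcut 0.61 [135.1 233.2] [0.4289 0.453  0.    ]
side [ 0.46042558 -0.92281135  0.81395717] [[1.0, -0.05, 0.07], [-0.09, -0.58, 0.81], [0.0, -0.81, -0.59]]
wheel_axle 0.95 [273.3 195.3] [0.5997 0.0364 0.06  ]
pointer_tip 0.7 [242.6 205.9] [0.5002 0.0273 0.0305]
gauge_mark 0.31 [218.2 148. ] [0.4229 0.4473 0.    ]
gap_stop 0.77 [263.2 214.8] [0.5657 0.0135 0.    ]
stop_jaw 0.74 [257.3 211.4] [0.5457 0.0062 0.022 ]
knurled_wheel 0.56 [276.8 194.2] [0.6117 0.0412 0.06  ]
```

Run:
```python
import cv2,numpy as np
a=cv2.imread("pics/a.png")
t=a[120:270,110:410]; s=a[384+120:384+270,150:400]
t=cv2.resize(t,(600,300),interpolation=cv2.INTER_CUBIC); s=cv2.resize(s,(500,300),interpolation=cv2.INTER_CUBIC)
o=np.zeros((600,600,3),np.uint8); o[:300]=t; o[300:,:500]=s
cv2.imwrite("pics/b.png",o)
```

```text
(no output)
```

View pics/b.png

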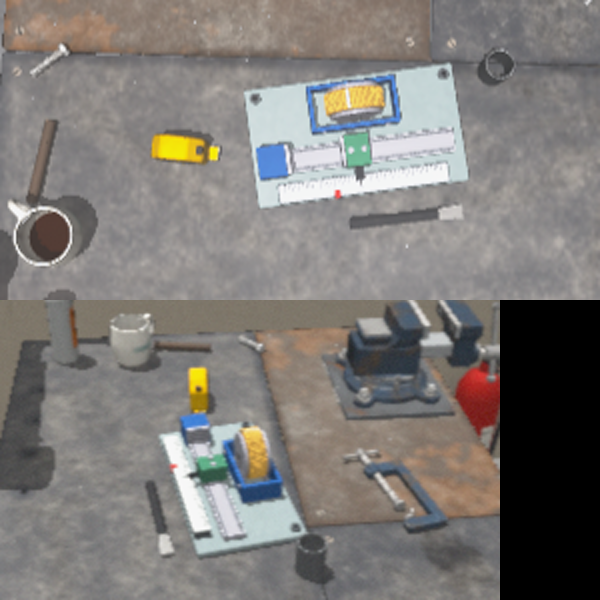

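The top view shows the fixture at about (250–465, 65–205) in the crop. It is yawed slightly, with the anvil to the left (world +y). The red mark is at crop (338,194) and the pointer tip at about (361,182). The bystanders are clear of the wheel. Next I'll measure the yaw, the axle, and the gap from pointer to mark.

```bash
cat >> h.py <<'E'
def red(im):
    h=cv2.cvtColor(im,cv2.COLOR_RGB2HSV); m=((h[...,0]<8)|(h[...,0]>172))&(h[...,1]>150)&(h[...,2]>90)
    n,l,st,c=cv2.connectedComponentsWithStats(m.astype(np.uint8)); return [(tuple(c[i].round(1)),int(st[i,4])) for i in range(1,n) if st[i,4]>3]
E
python3 - <<'E'
from h import *
C=cam("top"); im=grab_frame("top"); print([r for r in red(im) if 240<r[0][0]<330])
for k in ["gap_stop"]:
    m=silhouettes("top",k)[0]; p=np.argwhere(m["mask"])[:,::-1].astype(float)
    hull=cv2.convexHull(p.astype(np.float32))[:,0]
    P=np.array([at_z(C,q,.012)[:2] for q in hull])
    print(m["p"],cv2.minAreaRect((P*1000).astype(np.float32)))
for k,z in [("stop_jaw",.045),("knurled_wheel",.09)]:
    for cm in ["top","side"]:
        if cm=="side": grab_frame("side")
        else: grab_frame("top")
        for d in silhouettes(cm,k)[:1]:
            Cc=cam(cm); p=np.argwhere(d["mask"])[:,::-1].mean(0); print(k,cm,d["p"],d["bbox"],p,at_z(Cc,p,z))
ims=grab_frame("side"); print([r for r in red(ims) if 200<r[0][0]<300])
Cs=cam("side")
for r in red(im):
    if 240<r[0][0]<330: print("mark top",at_z(C,r[0],.0285))
for r in red(ims):
    if 200<r[0][0]<300: print("mark side",at_z(Cs,r[0],.0285))
for nm,i in(("t",im[195:230,260:320]),("s",ims[180:230,210:270])): save(cv2.resize(i,None,fx=8,fy=8,interpolation=cv2.INTER_CUBIC),"c"+nm)
a=cv2.imread("pics/ct.png");b=cv2.imread("pics/cs.png"); o=np.zeros((600,800,3),np.uint8)
a=cv2.resize(a,(480,280));b=cv2.resize(b,(360,300)); o[:280,:480]=a;o[280:580,:360]=b; cv2.imwrite("pics/c.png",o)
E
```

```text
[((np.float64(278.5), np.float64(216.5)), 6)]
0.67 ((566.777587890625, 25.013717651367188), (172.0072479248047, 300.8372497558594), 9.065149307250977)
stop_jaw top 0.74 [279.5, 184.7, 296.8, 208.9] [287.49819495 196.23465704] [0.53937752 0.02785659 0.045     ]
stop_jaw side 0.58 [246.9, 199.2, 264.6, 211.0] [255.1980198  203.86138614] [0.53986421 0.01645963 0.045     ]
knurled_wheel top 0.8 [275.5, 162.0, 301.6, 175.0] [286.44785276 169.71779141] [0.60555966 0.0346409  0.09      ]
knurled_wheel side 0.63 [221.3, 209.3, 236.0, 247.3] [229.13270142 228.44549763] [ 0.4545141  -0.13927739  0.09      ]
[]
mark top [0.48408581 0.05080761 0.0285    ]
```

View pics/c.png

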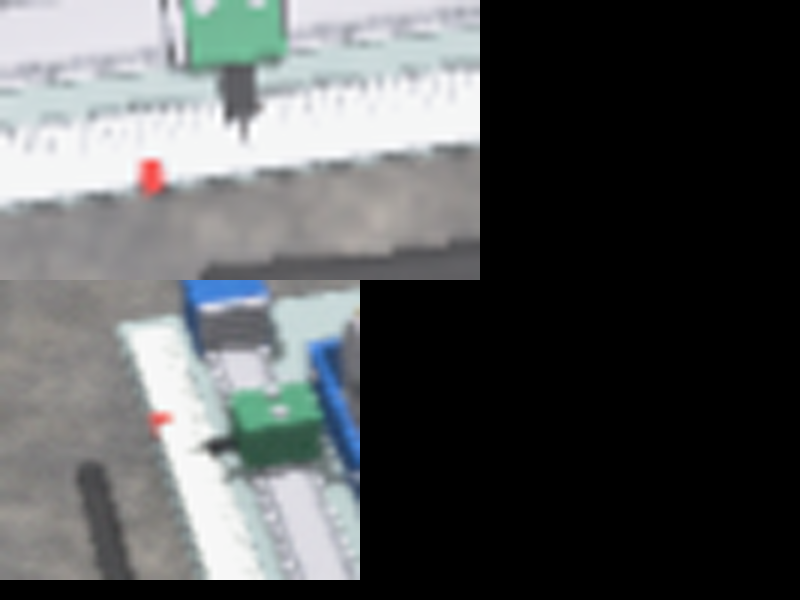

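send_rows([
  [-1,[0.028,0.0225,0],[0,0,0]],
  [-1,[0.028,0.0225,0],[0,0,0]],
  [-1,[0.028,0.0225,0],[0,0,0]],
  [-1,[0.028,0.0225,0],[0,0,0]],
  [-1,[0.028,0.0225,0],[0,0,0]],
  [-1,[0.028,0.0225,0],[0,0,0]],
  [-1,[0.028,0.0225,0],[0,0,0]],
  [-1,[0.028,0.0225,0],[0,0,0]],
  [-1,[0.028,0.0225,0],[0,0,0]],
  [-1,[0.028,0.0225,0],[0,0,0]],
  [-1,[0.028,0.0225,0],[0,0,0]],
  [-1,[0.028,0.0225,0],[0,0,0]],
  [-1,[0.028,0.0225,0],[0,0,0]],
  [-1,[0.028,0.0225,0],[0,0,0]],
  [-1,[0.028,0.0225,0],[0,0,0]],
  [-1,[0.028,0.0225,0],[0,0,0]],
  [-1,[0.028,0.0225,0],[0,0,0]],
  [-1,[0.028,0.0225,0],[0,0,0]],
  [-1,[0.028,0.0225,0],[0,0,0]],
  [-1,[0.028,0.0225,0],[0,0,0]],
], squeeze=20)

```text
t: 3.17
position: [0.6032, 0.034, 0.2506]
ee_rot: [-0.0, 0.987, -0.161, 0.0]
ft_force: [0.3, -0.1, 0.1]
opening: 0.0001
grip_force: 0.0
```

send_rows([
  [-1,[0,0,0.02],[0,0,-6.9]],
  [-1,[0,0,0.02],[0,0,-6.9]],
  [-1,[0,0,0.02],[0,0,-6.9]],
  [-1,[0,0,0],[0,0,-6.9]],
  [-1,[0,0,0],[0,0,0]],
  [-1,[0,0,0],[0,0,0]],
  [-1,[0,0,0],[0,0,0]],
])

```text
t: 3.75
position: [0.603, 0.0359, 0.1911]
ee_rot: [-0.0, 0.997, 0.078, 0.001]
ft_force: [-0.5, -0.1, 0.8]
opening: 0.0002
grip_force: 0.0
```

Run:
```python
from h import *
s=observe(); print(s["t"],s["position"],rot(s["ee_rot"]).round(3).tolist(),s["ft_force"],s["opening"],s["qpos"].round(2))
ct=cam("top"); a=15*0
tip=at_z(ct,(290.4,212.2),.0305); mk=at_z(ct,(278.7,216.8),.0285); th=np.radians(9)
ey=np.array([-np.sin(th),np.cos(th)]); print("gap",(mk-tip)[:2]@ey,"x",(mk-tip)[:2]@[np.cos(th),np.sin(th)])
c=calibration("wrist"); print(c)
C=cam("wrist"); im=grab_frame("wrist")
for k,z in [("pointer_tip",.0305),("gauge_mark",.0),("gauge_mark",.0285),("wheel_axle",.06),("knurled_wheel",.06),("stop_jaw",.022)]:
    for d in landmark_of("wrist",k)[:1]: print(k,d["p"],d["point"],at_z(C,d["point"],z))
print([(r,at_z(C,r[0],.0285)) for r in red(im)])
save(im,"d")
```

```text
3.75 [0.60296899 0.03591988 0.19114351] [[0.988, 0.155, 0.001], [0.155, -0.988, 0.0], [0.001, -0.0, -1.0]] [-0.51247797 -0.13621263  0.7633641 ] 0.00023556279344428763 [ 0.38  0.29 -0.23  0.   -1.05  1.34]
gap 0.03377212436375711 x -0.008230171475478098
{'camera_matrix': array([[297.31863964,   0.        , 251.06076745],
       [  0.        , 297.31863964, 192.933853  ],
       [  0.        ,   0.        ,   1.        ]]), 'T_tool_cam': array([[-3.41545121e-04, -9.55630460e-01, -2.94568000e-01,
         7.45805399e-02],
       [ 9.99999924e-01, -2.71574827e-04, -2.78441372e-04,
         7.08592893e-04],
       [ 1.86089803e-04, -2.94568073e-01,  9.55630481e-01,
        -1.23226439e-01],
       [ 0.00000000e+00,  0.00000000e+00,  0.00000000e+00,
         1.00000000e+00]])}
knurled_wheel 0.62 [256.2, 183.8] [0.60854919 0.03154364 0.06      ]
stop_jaw 0.67 [249.9, 233.6] [0.54232837 0.02710108 0.022     ]
[(((np.float64(474.7), np.float64(374.8)), 54), array([ 0.26679691, -0.49385975,  0.0285    ]))]
```

View pics/d.png

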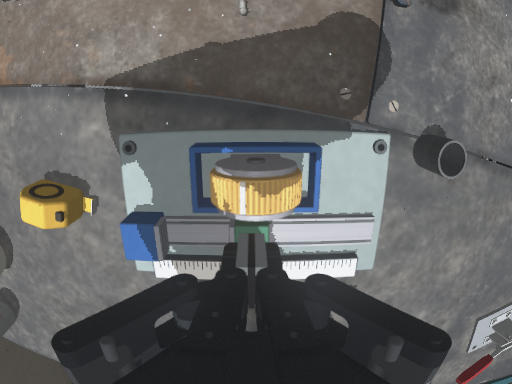

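The wrist view confirms that the yaw matches: the base edges are level at rows 146–147. The wheel is at about (256,184), just ahead of the fingertips. The gap is about 34 mm, which means about 90 mm of rim travel. I'll descend to just above the crown, 12 mm to the −y side.

send_rows([
  [-1,[0.003,0.0165,0.02],[0,0,0]],
  [-1,[0,0,0.02],[0,0,0]],
  [-1,[0,0,0.02],[0,0,0]],
  [-1,[0,0,0.005],[0,0,0]],
  [-1,[0,0,0],[0,0,0]],
  [-1,[0,0,0],[0,0,0]],
])

```text
t: 4.6
position: [0.6084, 0.02, 0.1259]
ee_rot: [0.0, 0.997, 0.08, 0.0]
ft_force: [0.2, -0.5, -0.5]
opening: 0.0002
grip_force: 0.0
```

send_rows([
  [-1,[0,0,0.002],[0,0,0]],
  [-1,[0,0,0.002],[0,0,0]],
  [-1,[0,0,0],[0,0,0]],
])

```text
t: 4.85
position: [0.6083, 0.0201, 0.1219]
ee_rot: [-0.0, 0.997, 0.079, 0.001]
ft_force: [-0.1, 0.6, -0.5]
opening: -0.0001
grip_force: 0.0
```

send_rows([
  [-1,[0,0,0.001],[0,0,0]],
  [-1,[0,0,0],[0,0,0]],
])

```text
t: 5.02
position: [0.6081, 0.02, 0.1206]
ee_rot: [-0.0, 0.997, 0.079, 0.0]
ft_force: [-0.6, -0.9, 0.1]
opening: -0.0001
grip_force: 0.0
```

send_rows([
  [-1,[0,0,0.001],[0,0,0]],
  [-1,[0,0,0],[0,0,0]],
])

```text
t: 5.18
position: [0.608, 0.0199, 0.1193]
ee_rot: [-0.0, 0.997, 0.079, -0.0]
ft_force: [-0.1, 1.2, -0.7]
opening: -0.0002
grip_force: 0.0
```

send_rows([
  [-1,[0,0,0.0007],[0,0,0]],
  [-1,[0,0,0],[0,0,0]],
])

```text
t: 5.35
position: [0.608, 0.0199, 0.1185]
ee_rot: [0.0, 0.997, 0.079, -0.0]
ft_force: [0.7, -0.8, -0.4]
opening: -0.0003
grip_force: 0.0
```

send_rows([
  [-1,[0,0,0.0005],[0,0,0]],
  [-1,[0,0,0],[0,0,0]],
])

```text
t: 5.52
position: [0.6081, 0.0199, 0.1181]
ee_rot: [0.0, 0.997, 0.079, 0.0]
ft_force: [-1.0, 0.0, 1.4]
opening: 0.0001
grip_force: 0.3
```

send_rows([
  [-1,[0,0,0.0005],[0,0,0]],
  [-1,[0,0,0],[0,0,0]],
])

```text
t: 5.68
position: [0.6081, 0.0198, 0.1179]
ee_rot: [0.0, 0.997, 0.079, 0.0]
ft_force: [-1.4, -0.4, 3.7]
opening: -0.0001
grip_force: 1.6
```

send_rows([
  [-1,[0,0,0.0002],[0,0,0]],
  [-1,[0,-0.003,0],[0,0,0]],
  [-1,[0,-0.003,0],[0,0,0]],
  [-1,[0,-0.003,0],[0,0,0]],
  [-1,[0,-0.003,0],[0,0,0]],
])

```text
t: 6.1
position: [0.6063, 0.0314, 0.1185]
ee_rot: [0.0, 0.997, 0.079, 0.0]
ft_force: [-2.6, -1.4, 10.0]
opening: -0.0001
grip_force: 4.8
```

send_rows([
  [-1,[0,-0.003,0],[0,0,0]],
  [-1,[0,-0.003,0],[0,0,0]],
  [-1,[0,-0.003,0],[0,0,0]],
  [-1,[0,-0.003,0],[0,0,0]],
])

```text
t: 6.43
position: [0.6044, 0.0435, 0.1182]
ee_rot: [0.0, 0.997, 0.079, 0.0]
ft_force: [-0.4, -1.7, 4.5]
opening: -0.0
grip_force: 2.0
```

```bash
cat >> h.py <<'E'
def look():
    for n,b in (("top",(195,230,260,320)),("side",(180,230,210,270))):
        C=cam(n); im=grab_frame(n); i=im[b[0]:b[1],b[2]:b[3]]
        d=landmark_of(n,"pointer_tip")[:1]; print(n,[(x["p"],np.round(x["point"],1),at_z(C,x["point"],.0305).round(4)) for x in d])
        np.save(f"pics/{n}.npy",im)
        # green jaw centroid
        h=cv2.cvtColor(i,cv2.COLOR_RGB2HSV); m=(h[...,0]>60)&(h[...,0]<85)&(h[...,1]>100); ys,xs=np.nonzero(m)
        p=(xs.mean()+b[2],ys.mean()+b[0]); q=at_z(C,p,.05); print(" jaw",np.round(p,2),len(xs),"fy",round(1000*(q[:2]@np.array([-np.sin(np.radians(9)),np.cos(np.radians(9))])),1))
    a=np.load("pics/top.npy")[195:230,250:330]; return cv2.resize(a,None,fx=8,fy=8,interpolation=cv2.INTER_CUBIC)
E
python3 - <<'E'
from h import *
save(look(),"e")
E
```

```text
top [(0.81, array([286.8, 213.3]), array([0.4934, 0.0281, 0.0305]))]
 jaw [nan nan] 0 fy nan
side [(0.5, array([240.7, 204.2]), array([0.4946, 0.0364, 0.0305]))]
 jaw [255.11 201.65] 74 fy -63.3h.py:37: RuntimeWarning: Mean of empty slice.
  p=(xs.mean()+b[2],ys.mean()+b[0]); q=at_z(C,p,.05); print(" jaw",np.round(p,2),len(xs),"fy",round(1000*(q[:2]@np.array([-np.sin(np.radians(9)),np.cos(np.radians(9))])),1))
  ret = ret.dtype.type(ret / rcount)
```

View pics/e.png

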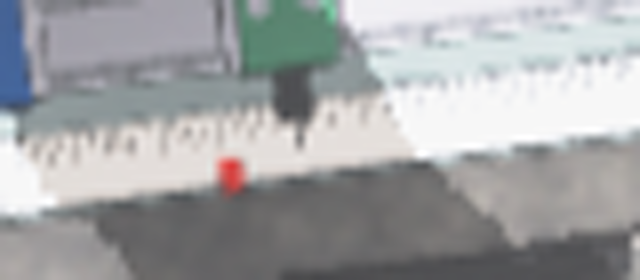

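The pointer tip is now at (287.5, 213.1), from (290.4, 212.2), so it moved about 9 mm as predicted, with no slip. The mark is at (278.9, 217), and about 25 mm remains. I'll repeat the stroke.

send_rows([
  [-1,[0,0,-0.006],[0,0,0]],
  [-1,[0,0.012,0],[0,0,0]],
  [-1,[0,0.012,0],[0,0,0]],
  [-1,[0,0,0],[0,0,0]],
  [-1,[0,0,0.004],[0,0,0]],
  [-1,[0,0,0.002],[0,0,0]],
  [-1,[0,0,0],[0,0,0]],
  [-1,[0,-0.003,0],[0,0,0]],
  [-1,[0,-0.003,0],[0,0,0]],
  [-1,[0,-0.003,0],[0,0,0]],
  [-1,[0,-0.003,0],[0,0,0]],
  [-1,[0,-0.003,0],[0,0,0]],
  [-1,[0,-0.003,0],[0,0,0]],
  [-1,[0,-0.003,0],[0,0,0]],
  [-1,[0,-0.003,0],[0,0,0]],
  [-1,[0,0,0],[0,0,0]],
])

```text
t: 7.97
position: [0.6042, 0.0439, 0.118]
ee_rot: [0.0, 0.997, 0.08, 0.0]
ft_force: [-2.7, 0.7, 7.2]
opening: -0.0001
grip_force: 4.0
```

```bash
sed -i 's/^        h=cv2.cvtColor(i.*$//; s/^        p=(xs.mean.*$//' h.py
python3 - <<'E'
from h import *
save(look(),"f")
E
```

```text
top [(0.65, array([284.6, 212.2]), array([0.4963, 0.0342, 0.0305]))]
side [(0.48, array([241.2, 206.4]), array([0.4956, 0.0251, 0.0305]))]
```

send_rows([
  [-1,[0,0,-0.006],[0,0,0]],
  [-1,[0,0.012,0],[0,0,0]],
  [-1,[0,0.012,0],[0,0,0]],
  [-1,[0,0,0],[0,0,0]],
  [-1,[0,0,0.004],[0,0,0]],
  [-1,[0,0,0.002],[0,0,0]],
  [-1,[0,0,0],[0,0,0]],
  [-1,[0,-0.003,0],[0,0,0]],
  [-1,[0,-0.003,0],[0,0,0]],
  [-1,[0,-0.003,0],[0,0,0]],
  [-1,[0,-0.003,0],[0,0,0]],
  [-1,[0,-0.003,0],[0,0,0]],
  [-1,[0,-0.003,0],[0,0,0]],
  [-1,[0,-0.003,0],[0,0,0]],
  [-1,[0,-0.003,0],[0,0,0]],
  [-1,[0,0,0],[0,0,0]],
])

```text
t: 9.5
position: [0.6043, 0.0439, 0.1179]
ee_rot: [0.0, 0.997, 0.08, 0.0]
ft_force: [-3.9, 1.0, 8.5]
opening: -0.0001
grip_force: 4.1
```

Run:
```python
from h import *
save(look(),"g")
```

```text
top [(0.49, array([281. , 215.5]), array([0.4869, 0.044 , 0.0305]))]
side []
```

View pics/g.png

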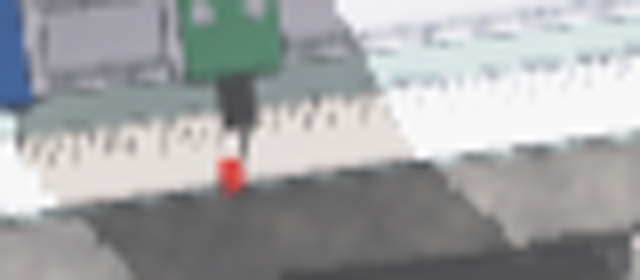

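Run:
```python
from h import *
C=cam("top"); th=np.radians(9); ey=np.array([-np.sin(th),np.cos(th)])
im=np.load("pics/top.npy"); print([r for r in red(im) if 240<r[0][0]<330])
for t,m in (((290.4,212.2),(278.8,217)),((287.5,213.1),(278.9,217)),((280.5,213.75),(278.9,217))):
    print((at_z(C,m,.0285)-at_z(C,t,.0305))[:2]@ey)
C=cam("side"); im=grab_frame("side"); b=im[180:230,210:270]; save(cv2.resize(b,None,fx=10,fy=10,interpolation=cv2.INTER_CUBIC),"s2")
```

```text
[((np.float64(278.5), np.float64(216.0)), 6)]
0.03357354491189685
0.02498728250319134
0.005522559843877737
```

View pics/s2.png

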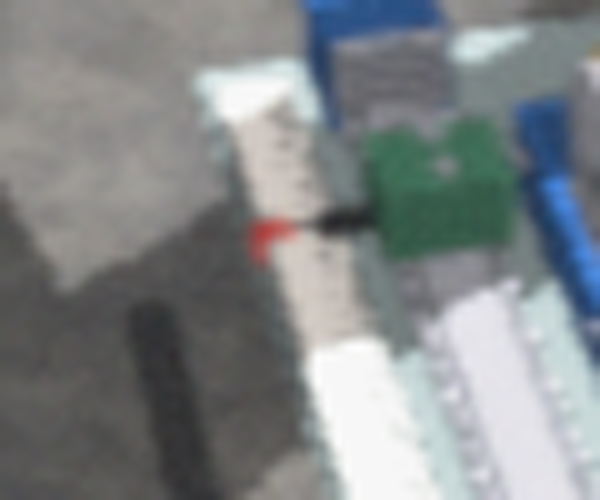

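Run:
```python
from h import *
C=cam("side"); th=np.radians(9); ey=np.array([-np.sin(th),np.cos(th)]); ex=np.array([ey[1],-ey[0]])
for m in ((237.5,203.1),(237.0,203.6)):
    a=at_z(C,m,.0285);b=at_z(C,(240.3,202.6),.0305); print((a-b)[:2]@ey,(a-b)[:2]@ex)
```

```text
0.0020754080647677584 -0.008901201224427766
-5.448169634961092e-05 -0.01099617118027266
```

send_rows([
  [-1,[0,0,-0.006],[0,0,0]],
  [-1,[0,0.01,0],[0,0,0]],
  [-1,[0,0.01,0],[0,0,0]],
  [-1,[0,0,0],[0,0,0]],
  [-1,[0,0,0.004],[0,0,0]],
  [-1,[0,0,0.002],[0,0,0]],
  [-1,[0,0,0],[0,0,0]],
  [-1,[0,-0.003,0],[0,0,0]],
  [-1,[0,-0.003,0],[0,0,0]],
  [-1,[0,-0.003,0],[0,0,0]],
  [-1,[0,-0.002,0],[0,0,0]],
  [-1,[0,0,0],[0,0,0]],
])

```text
t: 10.75
position: [0.6058, 0.0347, 0.1185]
ee_rot: [0.0, 0.997, 0.08, 0.0]
ft_force: [-3.3, 0.8, 10.5]
opening: 0.0002
grip_force: 5.8
```

Run:
```python
from h import *
look(); a=np.load("pics/top.npy")[200:225,262:302]; b=np.load("pics/side.npy")[190:215,225:265]
f=lambda i:cv2.resize(i,None,fx=12,fy=12,interpolation=cv2.INTER_CUBIC)
save(np.vstack([f(a),f(b)]),"k")
```

```text
top [(0.63, array([277.5, 215.6]), array([0.4864, 0.0537, 0.0305]))]
side [(0.58, array([261.5, 213.8]), array([ 0.5569, -0.0164,  0.0305]))]
```

View pics/k.png

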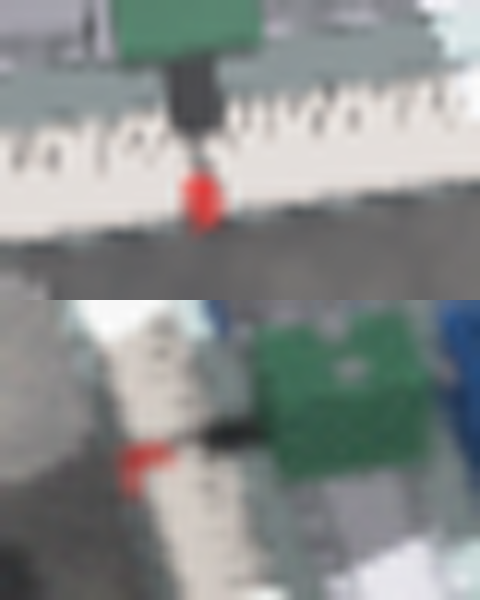

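Top view: the pointer tip is at (279, 214), in line with the red mark at (279, 216.7), to within about 1 mm. I'll take the hand straight up and away, then check close up with the wrist camera.

send_rows([
  [-1,[0,0,-0.01],[0,0,0]],
  [-1,[0,0,-0.025],[0,0,0]],
  [-1,[0,0,-0.025],[0,0,0]],
  [-1,[-0.03,0,0],[0,0,0]],
  [-1,[-0.03,0,0],[0,0,0]],
  [-1,[-0.03,0,0],[0,0,0]],
  [-1,[-0.03,0,0],[0,0,0]],
  [-1,[-0.03,0,0],[0,0,0]],
  [-1,[0,0,0],[0,0,0]],
  [-1,[0,0,0],[0,0,0]],
  [-1,[0,0,0],[0,0,0]],
])

```text
t: 11.87
position: [0.4581, 0.0112, 0.178]
ee_rot: [-0.0, 0.997, 0.08, 0.001]
ft_force: [-0.1, 0.3, 0.4]
opening: -0.0001
grip_force: 0.0
```

Run:
```python
from h import *
C=cam("wrist"); im=grab_frame("wrist"); print(observe()["position"], proj(C,[.489,.049,.03]),red(im))
d=landmark_of("wrist","pointer_tip")[:1]; print(d)
u,v=proj(C,[.489,.049,.03]).astype(int); u=max(u,40); v=max(v,30)
save(cv2.resize(im[max(v-30,0):v+30,max(u-40,0):u+40],None,fx=9,fy=9,interpolation=cv2.INTER_CUBIC),"w"); print(u,v)
```

```text
[0.458346   0.01123361 0.17771031] [215.25762581 145.9702146 ] [((np.float64(213.5), np.float64(150.9)), 85), ((np.float64(506.6), np.float64(320.8)), 37)]
[{'point': [214.6, 144.9], 'p': 0.71}]
215 145
```

View pics/w.png

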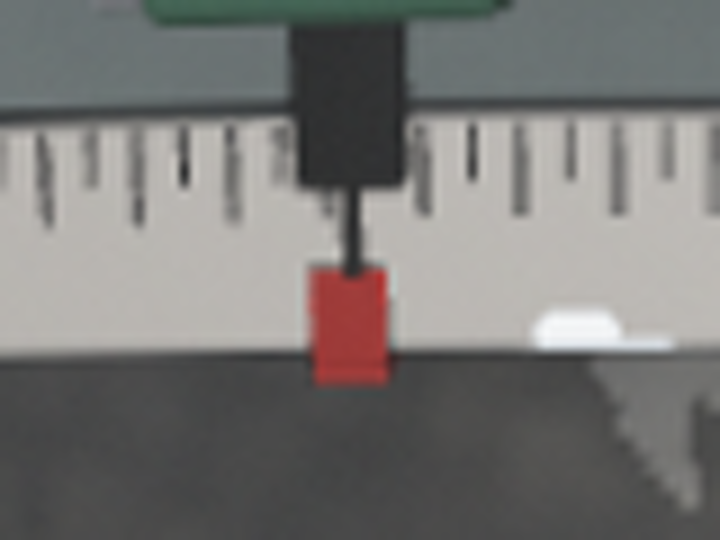

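The close-up shows the pointer tip at x≈352 and the mark spanning 310–388, so the tip is within half a millimetre of the mark's centre. The hand is clear of everything. I'll hand the job in.

```bash
python3 -c "
from bench import close_job; print(close_job())"
```

```text
the job is handed in; nothing more can be done
None
```

The gap stop is set: four light finger strokes on the wheel brought the black pointer to within about half a millimetre of the red mark's centre, the hand was then lifted clear, and the job was handed in at about 12 s.

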